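# Re-pair the centrifuge rotor for two late samples

## Task

Two more samples, the orange-capped tubes in the rack, are to be spun along with the two blue-capped ones, so the rotor no longer needs the green-capped white balance tubes. Put both balance tubes into the rack and load the rotor so that the two blue-capped tubes sit in opposite buckets and the two orange-capped tubes sit in the other two opposite buckets, every tube fully down in its place. The buckets are all full and the rack has one free place to begin with; keep every tube upright throughout, and leave the glass beaker and the small red-capped bottle beside the work where they stand.

Things in the scene. Friction and masses are not known exactly. Their poses are not given: they have to be found in the camera images.
- blue_a: Skirted 50 ml screw-cap tube, 115 mm tall, clear body, BLUE cap. Body 28.4 mm in diameter with a flat foot, cap 34.4 mm in diameter on its top 15 mm (100 to 115 mm up). Loose, about 0.05 kg. Origin at the centre of the foot, z up along the tube. A sample, at the start in the rotor, opposite a balance tube. The two of this kind are alike and interchangeable.
- blue_b: Skirted 50 ml screw-cap tube, 115 mm tall, clear body, BLUE cap. Body 28.4 mm in diameter with a flat foot, cap 34.4 mm in diameter on its top 15 mm (100 to 115 mm up). Loose, about 0.05 kg. Origin at the centre of the foot, z up along the tube. A sample, at the start in the rotor, opposite a balance tube. The two of this kind are alike and interchangeable.
- orange_a: Skirted 50 ml screw-cap tube, 115 mm tall, clear body, ORANGE cap. Body 28.4 mm in diameter with a flat foot, cap 34.4 mm in diameter on its top 15 mm (100 to 115 mm up). Loose, about 0.05 kg. Origin at the centre of the foot, z up along the tube. A newly arrived sample, at the start in the rack. The two of this kind are alike and interchangeable.
- orange_b: Skirted 50 ml screw-cap tube, 115 mm tall, clear body, ORANGE cap. Body 28.4 mm in diameter with a flat foot, cap 34.4 mm in diameter on its top 15 mm (100 to 115 mm up). Loose, about 0.05 kg. Origin at the centre of the foot, z up along the tube. A newly arrived sample, at the start in the rack. The two of this kind are alike and interchangeable.
- balance_a: Skirted 50 ml screw-cap tube, 115 mm tall, solid WHITE body, GREEN cap. Body 28.4 mm in diameter with a flat foot, cap 34.4 mm in diameter on its top 15 mm (100 to 115 mm up). Loose, about 0.05 kg. Origin at the centre of the foot, z up along the tube. A balance tube, at the start in the rotor, opposite a blue-capped tube. The two of this kind are alike and interchangeable.
- balance_b: Skirted 50 ml screw-cap tube, 115 mm tall, solid WHITE body, GREEN cap. Body 28.4 mm in diameter with a flat foot, cap 34.4 mm in diameter on its top 15 mm (100 to 115 mm up). Loose, about 0.05 kg. Origin at the centre of the foot, z up along the tube. A balance tube, at the start in the rotor, opposite a blue-capped tube. The two of this kind are alike and interchangeable.
- rotor: Fixed four-bucket centrifuge rotor on a stand: metal hub with black nut (99 mm high), forked arms (75 mm), four dark upright buckets; 235 mm across. Origin on its axis at bench level, z up. Bucket axes 90 mm out along +x, +y, -x, -y. One tube per bucket: bore 37 mm, mouth flared to 48, rim 84 mm and inner floor 26 mm above the bench; tube top then 141 mm.
- rack: Fixed grey rack, 66 x 208 mm, three white sleeves in a row along its y at -64, 0, +64 mm. Origin under its centre, z up. One tube per sleeve: bore 37 mm, mouth flared to 48, rim 70 mm and inner floor 12 mm above the bench; tube top then 127 mm. At the start one end sleeve is empty. Grip tubes here with a finger either side of the row: caps along it are 30 mm apart.
- glass_beaker: Clear glass beaker, 55 mm across, 70 mm tall, loose on the bench near the robot, between rotor and rack; leave it. Origin at the centre of its foot.
- bottle_small: Small clear bottle with a RED cap, 50 mm across, 117 mm tall, loose on the bench beyond and between rotor and rack; leave it. Origin at the centre of its foot.

How it is judged:
By the outcome, as a careful person would: the job done as asked, in the order asked, and still so for the second after the job is handed in, with the robot touching nothing.
It also fails if it takes over 106 s, if anything falls off the work surface, if the arm or the gripper's body presses on something with over 40 N, if the wrist force passes 120 N, or if a joint passes its speed limit or range.

## Robot

A 6-joint arm with a two-finger parallel gripper is mounted at the origin on a cart in front of the work surface, level with it; the furniture and walls round the work are solid. World frame = base frame: x ahead of the robot, y to its left, z up, the work surface at z = 0. Lengths are in m, angles in rad, forces in N, time in s.
With the tool pointing down it reaches from about 0.225 to 0.875 m from the base axis. Payload 3.4 kg.
Tool frame: the origin (TCP) lies at the very end of the fingers, on their centre line; the grasp point (between the pads) lies 19 mm behind it; z points along the fingers, y is the direction in which the jaws open and shut (so a half turn about z gives the same grasp; the last joint's range is limited). The gripper opens to 85 mm and grips with 20 to 120 N. Pads are 22 mm wide; open, the fingers measure 114 mm over their backs; the gripper's body (76 mm by 85 mm) begins 54 mm behind the grasp point. The pads swing forward as they close: fully open they stand 13 mm farther back than shut.
Start: joints at [-1.34, 0.276, 1.505, -0, 1.361, -0.121], TCP at [0.198, -0.54, 0.231] pointing down, gripper open.
Joint ranges: [-2.89, 2.89], [-0.75, 2.08], [0.22, 2.7], [-1.18, 4.32], [0.11, 2.71], [-2.7, 2.7]. Speed limits (rad/s): [2.57, 2.57, 3.14, 3.14, 3.14, 3.14].

## Interface

Orientations are given as a unit quaternion [w, x, y, z].
In Python, from rig import get_state, get_image, camera_model, sign_off gives the robot as it stands. The module is installed in compiled form; this text tells all that it offers.
- The arm moves only by the tool drive_tool, never from a script. Its argument "motion" is text: rows parted by semicolons, each of 7 numbers parted by spaces: the turn, a rotation vector about the tool's x, y, z in degrees, then the shift along the tool's x, y, z in m, then the opening in per cent of the stroke, from 0 (shut) to 100 (fully open). In form: wx wy wz tx ty tz hand; .... A call has 1 to 12 rows; each row shifts and turns the pose as measured when the row begins, along the tool's axes as they then stand; what a row does not reach is not made up. A row lasts 1/8 s, in which the tool goes at most 62.5 mm and 10.7 degrees, less where a joint would pass 70% of its speed; a pose out of reach is approached as far as the arm can. A call is refused whole if a number of a shift passes 0.0625 or a number of a turn 10.7, either way. A call with a gripper value outside its range is refused whole. The fingers move at their own pace and stop on an object; "newtons" is the grip in N (left out, the last holds). Time passes only in rows, so rows that do not move let the fingers close. It gives the time, the measured TCP pose, the force and the opening at its end, in the units of the state.
- get_state(): the state, without advancing time (a new reading comes with each control period).
- get_image(name): name is "side" or "top" or "wrist"; returns (picture, depth): 400x640x3 uint8, red, green, blue; 400x640 float32, m along the optical axis (not along the pixel's ray), 0 where there is no reading.
- camera_model(name): a dict with "camera_matrix" (3x3 intrinsics, pixels), "cam_to_world" (4x4, takes a point from camera to world coordinates); the wrist camera has in their place "T_tool_cam" (4x4, takes a point from camera to tool coordinates, whose origin is the TCP and whose axes are the flange's). Camera axes: x right, y up, looking along -z (the intrinsics and any distortion apply to the point x, -y, -z); pixel columns grow to the right and rows downward; lengths in m; the calibration is good to about 2 mm. A picture is of the moment at which its call begins: read the wrist's pose just before it. camera_model takes no time and is no camera call.
- sign_off(): hands the job in, once; it reports no verdict.
The state is a dict: "clock": time; "qpos": joint angles; "qd": joint speeds; "effort": joint torques, N m; "position": TCP position; "ee_rot": TCP orientation; "contact_force": force on the tool from outside, world axes, zero at the start; "moment": the same for the moment, N m; "width": finger opening in m.
Only numpy, scipy, OpenCV 4.12 (cv2) and the standard library are available. Lean on these libraries where they do the work, as an engineer would, in place of code of your own. Each camera call takes 0.05 s, during which the arm holds its last target.

## Working session

There is one attempt and no reset: what is moved stays moved. The work goes in short steps, Python scripts to look and compute and a tool call to move; the robot and the scene stay as the last step left them, time stands still between calls to the robot, and variables do not carry over. Pictures are saved under pics/ and viewed, and the job is handed in when it is done.

Besides the shell and the picture viewer there is one more tool, called after "Request:" by a JSON object that holds its "op" and its "data", one argument or row to a line. drive_tool: Moves the arm, as the interface text tells. Its arguments: {"type":"object","properties":{"motion":{"type":"string"},"newtons":{"type":"number"}},"required":["motion"]}

```bash
mkdir -p pics; ls; python3 - <<'E'
from rig import *
import cv2,numpy as np
s=get_state();print(s)
for n in("top","side"):
    im,d=get_image(n);cv2.imwrite(f"pics/{n}0.png",im[:,:,::-1]);np.save(f"pics/{n}0.npy",d);print(camera_model(n))
print(camera_model("wrist"))
E
```

```text
pics
{'clock': 0.0, 'qpos': array([-1.34002627e+00,  2.76560369e-01,  1.50616233e+00,  2.43692782e-05,
        1.36071922e+00, -1.20985976e-01]), 'qd': array([-1.76554416e-03,  1.94581349e-05, -6.41190122e-05,  1.29206983e-03,
        1.22595732e-03, -1.63718643e-03]), 'effort': array([ 2.38640183e-03, -4.16762209e+01, -2.45803231e+01,  9.80895288e-05,
        1.08137535e-02, -2.19918121e-05]), 'position': array([ 0.19799782, -0.53924632,  0.23044784]), 'ee_rot': array([-9.23893211e-04,  9.84573315e-01,  1.74970090e-01, -3.88330073e-05]), 'contact_force': array([-0.67338844,  0.14047334, -0.93365242]), 'moment': array([ 0.01936264,  0.02017055, -0.00066037]), 'width': 0.08551833517974283}
{'camera_matrix': array([[518.56011804,   0.        , 326.07738485],
       [  0.        , 518.56011804, 214.07543418],
       [  0.        ,   0.        ,   1.        ]]), 'cam_to_world': array([[-0.00205409,  0.98631078, -0.16488426,  0.38263651],
       [-0.99975239, -0.00567885, -0.02151526, -0.02511521],
       [-0.02215709,  0.16479924,  0.98607823,  1.13616128],
       [ 0.        ,  0.      
[... 296 characters left out ...]
504409, -0.59603199,  0.74276104,  0.62060835],
       [-0.01787257,  0.78337964,  0.62128649,  0.57299821],
       [ 0.        ,  0.        ,  0.        ,  1.        ]])}
{'camera_matrix': array([[292.98718148,   0.        , 316.27016417],
       [  0.        , 292.98718148, 201.65158102],
       [  0.        ,   0.        ,   1.        ]]), 'T_tool_cam': array([[-2.43999533e-04,  9.61441055e-01,  2.75010980e-01,
         7.03180784e-02],
       [ 9.99997848e-01,  8.01148407e-04, -1.91358891e-03,
        -2.73296748e-04],
       [-2.06012755e-03,  2.75009921e-01, -9.61439181e-01,
        -1.43662554e-01],
       [ 0.00000000e+00,  0.00000000e+00,  0.00000000e+00,
         1.00000000e+00]])}
```

View pics/top0.png

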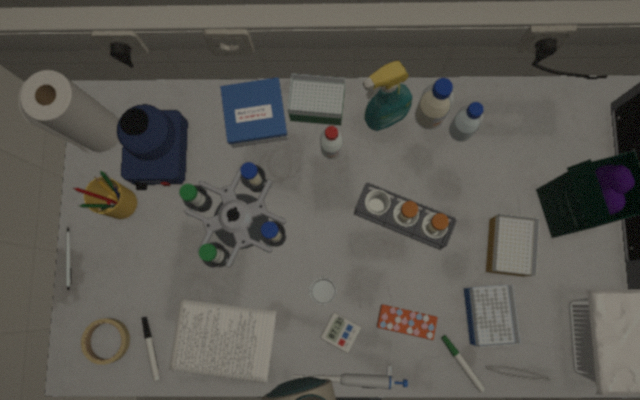

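View pics/side0.png

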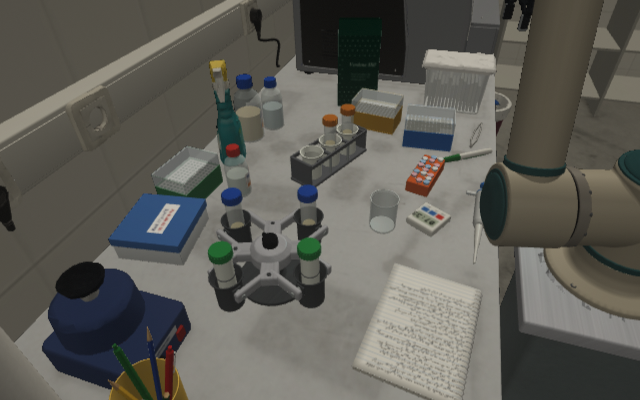

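The top view shows the rotor near (233,215). Blue caps are at (252,173) and (271,231), green at (193,192) and (212,253). The rack has its empty sleeve at (376,202) and orange caps at (408,210) and (437,222). The side view agrees.

```bash
cat > h.py <<'E'
import numpy as np,cv2
from rig import *
def pts(n,d):
    m=camera_model(n);K=m["camera_matrix"];T=m["cam_to_world"]
    v,u=np.mgrid[:400,:640];x=(u-K[0,2])/K[0,0]*d;y=-(v-K[1,2])/K[1,1]*d
    return np.stack([x,y,-d],-1)@T[:3,:3].T+T[:3,3]
def ray(n,u,v,z):
    m=camera_model(n);K=m["camera_matrix"];T=m["cam_to_world"]
    r=T[:3,:3]@np.array([(u-K[0,2])/K[0,0],-(v-K[1,2])/K[1,1],-1]);return T[:3,3]+r*(z-T[2,3])/r[2]
HUE={"blue":(108,130),"orange":(4,16),"green":(50,75)}
def caps(n,im,d,box=None):
    P=pts(n,d);h=cv2.cvtColor(im,cv2.COLOR_RGB2HSV);out=[]
    for c,(a,b) in HUE.items():
        m=cv2.inRange(h,(a,110,50),(b,255,255))
        k,l,st,ce=cv2.connectedComponentsWithStats(m)
        for i in range(1,k):
            if st[i,4]<50:continue
            q=P[(l==i)&(d>0)]
            if len(q)<20:continue
            zt=np.percentile(q[:,2],95)
            if not .1<zt<.2: continue
            t=q[q[:,2]>zt-.006]
            c2,r=cv2.minEnclosingCircle(t[:,:2].astype(np.float32))
            out.append((c,ce[i].round(),t.mean(0).round(4),np.round(c2,4),round(r,4),round(zt,4)))
    return out
E
python3 - <<'E'
from h import *
for n in("top","side"):
    im=cv2.imread(f"pics/{n}0.png")[:,:,::-1];d=np.load(f"pics/{n}0.npy")
    for o in caps(n,im,d):print(n,*o)
print(ray("top",376,203,.07), ray("top",234,214,.099))
im=cv2.imread("pics/top0.png")
cv2.imwrite("pics/c.png",cv2.resize(im[140:280,170:480],None,fx=2.5,fy=2.5,interpolation=2)*2)
E
```

```text
top blue [443.  87.] [ 0.7972 -0.2346  0.1666] [ 0.7973 -0.2358] 0.019 0.1693
top blue [475. 109.] [ 0.7621 -0.304   0.137 ] [ 0.7624 -0.3044] 0.0145 0.1401
top blue [249. 170.] [0.6381 0.1501 0.1414] [0.6385 0.1501] 0.0167 0.1441
top blue [269. 229.] [0.5192 0.1073 0.1411] [0.5194 0.1076] 0.0163 0.1437
top orange [ 99. 197.] [0.5847 0.4481 0.1325] [0.5887 0.4577] 0.0361 0.1232
top orange [409. 209.] [ 0.5611 -0.1677  0.127 ] [ 0.5611 -0.1678] 0.0168 0.1297
top orange [440. 221.] [ 0.5358 -0.2263  0.1271] [ 0.5361 -0.2262] 0.0167 0.1301
top green [188. 192.] [0.5948 0.2689 0.1415] [0.5951 0.2688] 0.0166 0.1443
top green [207. 252.] [0.4762 0.2262 0.1413] [0.4761 0.226 ] 0.0162 0.1439
side blue [244.  81.] [ 0.7997 -0.2278  0.1647] [ 0.7997 -0.2313] 0.0205 0.1662
side blue [269.  82.] [ 0.7654 -0.2975  0.1347] [ 0.766  -0.3011] 0.0184 0.1366
side blue [307. 193.] [0.521  0.1127 0.1396] [0.5219 0.1104] 0.0171 0.141
side blue [231. 196.] [0.6397 0.1562 0.1394] [0.641  0.1541] 0.0175 0.141
side blue [ 94. 304.] [0.7245 0.3904 0.1179] [0.7365 0.3825] 0.0523 0.1198
side orange [348. 109.] [ 0.5389 -0.2209  0.125 ] [ 0.5391 -0.2244] 0.0182 0.1265
side orange [330. 120.] [ 0.5633 -0.1615  0.125 ] [ 0.5647 -0.1634] 0.0177 0.1268
side green [308. 248.] [0.4774 0.2316 0.1397] [0.4778 0.2296] 0.0175 0.1412
side green [220. 252.] [0.5963 0.2751 0.1397] [0.5975 0.2735] 0.0175 0.1413
side green [126. 360.] [0.635  0.4459 0.142 ] [0.6352 0.4456] 0.0041 0.1449
[ 0.58375715 -0.10616213  0.07      ] [0.55729813 0.18507337 0.099     ]
```

View pics/c.png

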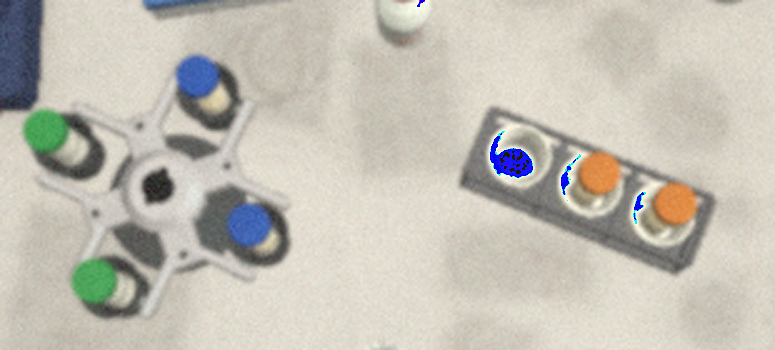

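Request:
{"op": "drive_tool", "data": {
  "motion": "0 0 -9.2 0.02 0 -0.01 100;0 0 -9.2 0.02 0 -0.01 100;0 0 -9.2 0.02 0 0 100;0 0 -9.2 0.02 0 0 100;0 0 -9.2 0.02 0 0 100;0 0 0 0 0 0 100",
  "newtons": 40
}}

```text
clock: 0.85
position: [0.2747, -0.4751, 0.2479]
ee_rot: [-0.004, 0.831, 0.556, 0.001]
contact_force: [-0.3, -0.0, 0.4]
width: 0.0854
```

```bash
cat > go.py <<'E'
import sys
from h import *
from scipy.spatial.transform import Rotation as R
def go(*tg):
    s=get_state();q=s["ee_rot"];r=R.from_quat(np.r_[q[1:],q[0]]);M=r.as_matrix()
    x=M[:,0];print("t",s["clock"],"p",s["position"].round(4),"xang",np.degrees(np.arctan2(x[1],x[0])).round(2),"zaxis",M[:,2].round(4),"F",s["contact_force"].round(1),"w",s["width"].round(4))
    p=s["position"]
    for t in tg:
        t=np.array(t,float);dl=M.T@(t-p);print(t,"->",dl.round(4),"rows",np.ceil(np.linalg.norm(dl)/.06));p=t
    # rotation to be exactly down with xang 66
    a=np.radians(66);W=np.array([[np.cos(a),np.sin(a),0],[np.sin(a),-np.cos(a),0],[0,0,-1]]).T
    print("turn",np.degrees(R.from_matrix(M.T@W).as_rotvec()).round(2))
if __name__=="__main__":
    go(*[eval(a) for a in sys.argv[1:]])
E
python3 go.py "(.45,-.2,.25)" "(.476,.227,.25)"
```

```text
Traceback (most recent call last):
  File "go.py", line 14, in <module>
    go(*[eval(a) for a in sys.argv[1:]])
    ~~^^^^^^^^^^^^^^^^^^^^^^^^^^^^^^^^^^
  File "go.py", line 6, in go
    x=M[:,0];print("t",s["clock"],"p",s["position"].round(4),"xang",np.degrees(np.arctan2(x[1],x[0])).round(2),"zaxis",M[:,2].round(4),"F",s["contact_force"].round(1),"w",s["width"].round(4))
                                                                                                                                                                           ^^^^^^^^^^^^^^^^
AttributeError: 'float' object has no attribute 'round'
```

```bash
sed -i 's/s\["width"\].round(4)/round(s["width"],4)/' go.py; python3 go.py "(.55,-.18,.26)" "(.558,.19,.26)"
```

```text
t 0.85 p [ 0.2747 -0.4751  0.2479] xang 67.5 zaxis [-0.0027  0.008  -1.    ] F [-0.3 -0.   0.4] w 0.0854
[ 0.55 -0.18  0.26] -> [ 0.378   0.1414 -0.0105] rows 7.0
[0.558 0.19  0.26 ] -> [ 0.3449 -0.1342  0.0029] rows 7.0
turn [-0.32 -0.36  1.51]
```

Request:
{"op": "drive_tool", "data": {
  "motion": "0 -0.3 1.5 0.054 0.0202 -0.0015 100;0 0 0 0.054 0.0202 -0.0015 100;0 0 0 0.054 0.0202 -0.0015 100;0 0 0 0.054 0.0202 -0.0015 100;0 0 0 0.054 0.0202 -0.0015 100;0 0 0 0.054 0.0202 -0.0015 100;0 0 0 0.054 0.0202 -0.0015 100;0 0 0 0 0 0 100"
}}

```text
clock: 1.85
position: [0.5683, -0.1914, 0.2546]
ee_rot: [0.0, 0.848, 0.531, -0.003]
contact_force: [-0.2, -0.2, 0.4]
width: 0.0853
```

```bash
cat > wr.py <<'E'
import sys
from h import *
from scipy.spatial.transform import Rotation as R
import rig
def wcap(name):
    s=get_state();im,d=get_image("wrist");m=camera_model("wrist")
    q=s["ee_rot"];T=np.eye(4);T[:3,:3]=R.from_quat(np.r_[q[1:],q[0]]).as_matrix();T[:3,3]=s["position"]
    C=T@m["T_tool_cam"];K=m["camera_matrix"]
    cv2.imwrite(f"pics/{name}.png",im[:,:,::-1]);np.savez(f"pics/{name}.npz",d=d,C=C,K=K,im=im)
    return im,d,C,K
def wpts(d,C,K):
    v,u=np.mgrid[:400,:640];x=(u-K[0,2])/K[0,0]*d;y=-(v-K[1,2])/K[1,1]*d
    return np.stack([x,y,-d],-1)@C[:3,:3].T+C[:3,3]
if __name__=="__main__":
    im,d,C,K=wcap(sys.argv[1])
    import h; h.pts=lambda n,dd:wpts(dd,C,K)
    for o in h.caps("wrist",im,d):print(*o)
E
python3 go.py "(.558,.19,.26)"; python3 wr.py w1
```

```text
t 1.85 p [ 0.5683 -0.1914  0.2546] xang 64.11 zaxis [-0.0057 -0.0039 -1.    ] F [-0.2 -0.2  0.4] w 0.0853
[0.558 0.19  0.26 ] -> [ 0.3386 -0.1759 -0.0069] rows 7.0
turn [-0.2   0.34 -1.9 ]
blue [604. 127.] [ 0.7985 -0.2333  0.168 ] [ 0.7994 -0.2346] 0.0192 0.1693
blue [552. 210.] [ 0.7638 -0.3027  0.138 ] [ 0.7645 -0.3041] 0.0158 0.1393
orange [301. 172.] [ 0.5641 -0.1669  0.1279] [ 0.5634 -0.1671] 0.0171 0.1291
orange [305. 234.] [ 0.5394 -0.2253  0.1279] [ 0.5387 -0.2259] 0.0169 0.1292
```

View pics/w1.png

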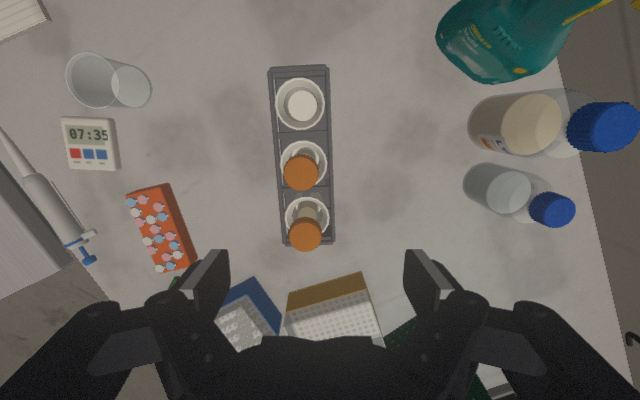

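The wrist view shows the empty sleeve at (301,104) and the orange caps at (301,172) and (305,234). Next I measure the sleeve rims.

```bash
cat > rim.py <<'E'
import sys,numpy as np,cv2
from wr import wpts
z=np.load(sys.argv[1]);P=wpts(z["d"],z["C"],z["K"])
im=z["im"]
for c in [(.588,-.107),(.5634,-.167),(.538,-.226)]:
    q=P[(np.abs(P[...,2]-.071)<.005)&(np.hypot(P[...,0]-c[0],P[...,1]-c[1])<.031)&(im.min(-1)>95)]
    print(len(q),q.mean(0).round(4) if len(q) else 0,[np.round(x,4) for x in cv2.minEnclosingCircle(q[:,:2].astype(np.float32))] if len(q)>3 else 0)
r=cv2.inRange(im,(95,95,90),(255,255,255))
K=z["K"];C=z["C"]
for uv in [(300,104)]:
    d=C[:3,:3]@np.array([(uv[0]-K[0,2])/K[0,0],-(uv[1]-K[1,2])/K[1,1],-1]);print((C[:3,3]+d*(.07-C[2,3])/d[2]).round(4))
E
python3 rim.py pics/w1.npz
```

```text
719 [ 0.5886 -0.1076  0.0697] [array([ 0.5887, -0.1088]), np.float64(0.0266)]
389 [ 0.5698 -0.1613  0.0699] [array([ 0.5638, -0.1679]), np.float64(0.0265)]
342 [ 0.5427 -0.2202  0.0701] [array([ 0.5387, -0.2266]), np.float64(0.0266)]
[ 0.589  -0.1093  0.07  ]
```

Request:
{"op": "drive_tool", "data": {
  "motion": "0 0 -1.9 0.047 -0.03 -0.003 100;0 0 0 0.047 -0.03 -0.003 100;0 0 0 0.047 -0.03 -0.003 100;0 0 0 0.047 -0.03 -0.003 100;0 0 0 0.047 -0.03 -0.003 100;0 0 0 0.047 -0.03 -0.003 100;0 0 0 0 0 0 100"
}}

```text
clock: 2.78
position: [0.5198, 0.1324, 0.2688]
ee_rot: [0.003, 0.847, 0.532, -0.007]
contact_force: [-0.3, -0.9, 0.2]
width: 0.0851
```

```bash
python3 wr.py w2;python3 go.py "(.478,.227,.22)" 
```

```text
blue [429. 116.] [0.6399 0.1521 0.142 ] [0.6402 0.1516] 0.0165 0.1433
blue [328. 213.] [0.5213 0.1084 0.1422] [0.521  0.1083] 0.0161 0.1432
green [328.  11.] [0.594  0.2643 0.1417] [0.5959 0.2689] 0.017 0.1431
green [227. 118.] [0.4783 0.2275 0.1418] [0.4781 0.2274] 0.017 0.1429
t 2.825 p [0.5202 0.1305 0.2686] xang 64.18 zaxis [-0.0097 -0.0142 -0.9999] F [0.2 0.2 0.3] w 0.0855
[0.478 0.227 0.22 ] -> [ 0.0693 -0.0799  0.0476] rows 2.0
turn [-0.16  0.97 -1.82]
```

View pics/w2.png

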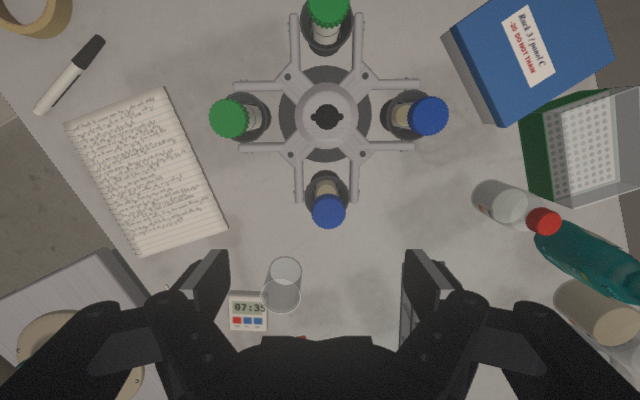

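The wrist view shows all four buckets, with green at (328,11) and (227,118) and blue at (429,116) and (328,213). It agrees with the top camera to about 2 mm. I'll approach the green tube at (0.478,0.227).

Request:
{"op": "drive_tool", "data": {
  "motion": "0 0.5 -1 0.035 -0.04 0.02 100;0 0.5 -1 0.035 -0.04 0.028 100;0 0 0 0 0 0 100"
}}

```text
clock: 3.2
position: [0.4799, 0.2215, 0.2183]
ee_rot: [0.001, 0.841, 0.541, -0.001]
contact_force: [-0.3, -0.4, -0.4]
width: 0.0852
```

```bash
python3 go.py "(.478,.2272,.20)"  "(.478,.2272,.112)"
```

```text
t 3.2 p [0.4799 0.2215 0.2183] xang 65.49 zaxis [ 3.0e-04 -2.7e-03 -1.0e+00] F [-0.3 -0.4 -0.4] w 0.0852
[0.478  0.2272 0.2   ] -> [ 0.0044 -0.0041  0.0183] rows 1.0
[0.478  0.2272 0.112 ] -> [ 0.0002 -0.0001  0.088 ] rows 2.0
turn [ 0.08  0.13 -0.51]
```

Request:
{"op": "drive_tool", "data": {
  "motion": "0 0 -0.5 0.0045 -0.004 0.018 100;0 0 0 0 0 0.04 100;0 0 0 0 0 0.03 100;0 0 0 0 0 0.016 100;0 0 0 0 0 0 100"
}}

```text
clock: 3.82
position: [0.4866, 0.2135, 0.114]
ee_rot: [0.006, 0.843, 0.538, 0.001]
contact_force: [0.2, -0.2, 0.6]
width: 0.0854
```

```bash
python3 go.py "(.478,.2272,.112)"
```

```text
t 3.825 p [0.4866 0.2135 0.114 ] xang 65.09 zaxis [ 0.0086 -0.0095 -0.9999] F [ 0.2 -0.2  0.6] w 0.0854
[0.478  0.2272 0.112 ] -> [ 0.0088 -0.0136  0.0018] rows 1.0
turn [ 0.68  0.29 -0.91]
```

Request:
{"op": "drive_tool", "data": {
  "motion": "0.6 0.3 -0.9 0.009 -0.0135 0.002 100;0 0 0 0 0 0 100;0 0 0 0 0 0 100"
}}

```text
clock: 4.2
position: [0.4806, 0.2265, 0.1143]
ee_rot: [0.001, 0.839, 0.544, 0.003]
contact_force: [-0.2, -0.4, -0.7]
width: 0.0854
```

```bash
python3 go.py "(.478,.2272,.112)"
```

```text
t 4.2 p [0.4806 0.2265 0.1143] xang 65.85 zaxis [ 5.7e-03  9.0e-04 -1.0e+00] F [-0.2 -0.4 -0.7] w 0.0854
[0.478  0.2272 0.112 ] -> [-0.0004 -0.0027  0.0023] rows 1.0
turn [ 0.28 -0.18 -0.15]
```

Request:
{"op": "drive_tool", "data": {
  "motion": "0.2 -0.1 0 -0.0004 -0.0027 0.0025 100;0 0 0 0 0 0 60;0 0 0 0 0 0 40;0 0 0 0 0 0 20;0 0 0 0 0 0 20;0 0 0 0 0 0 20",
  "newtons": 40
}}

```text
clock: 4.95
position: [0.4781, 0.2278, 0.1127]
ee_rot: [0.0, 0.839, 0.544, 0.002]
contact_force: [-0.5, -0.6, 1.4]
width: 0.0329
```

```bash
python3 go.py "(.478,.2272,.112)"
```

```text
t 4.95 p [0.4781 0.2278 0.1127] xang 65.91 zaxis [ 0.0034  0.0011 -1.    ] F [-0.5 -0.6  1.4] w 0.0329
[0.478  0.2272 0.112 ] -> [-0.0006  0.0001  0.0007] rows 1.0
turn [ 0.15 -0.13 -0.09]
```

Request:
{"op": "drive_tool", "data": {
  "motion": "0 0 0 0 0 -0.015 20;0 0 0 0 0 -0.02 20;0 0 0 0 0 -0.02 20;0 0 0 0 0 0 20"
}}

```text
clock: 5.45
position: [0.4784, 0.2277, 0.1713]
ee_rot: [0.001, 0.839, 0.544, 0.002]
contact_force: [-0.3, 0.3, -0.9]
width: 0.0332
```

```bash
python3 go.py "(.478,.2272,.19)"
```

```text
t 5.45 p [0.4784 0.2277 0.1713] xang 65.91 zaxis [ 0.0044  0.0013 -1.    ] F [-0.3  0.3 -0.9] w 0.0332
[0.478  0.2272 0.19  ] -> [-0.0006 -0.     -0.0187] rows 1.0
turn [ 0.2  -0.17 -0.09]
```

Request:
{"op": "drive_tool", "data": {
  "motion": "0 0 0 0 0 -0.03 20;0 0 0 0 0 -0.03 20;0 0 0 0 0 -0.02 20;0 0 0 0 0 0 20"
}}

```text
clock: 5.95
position: [0.4766, 0.227, 0.2515]
ee_rot: [0.0, 0.839, 0.544, 0.0]
contact_force: [0.6, -0.2, -0.7]
width: 0.0332
```

```bash
python3 go.py "(.5887,-.1085,.255)"
```

```text
t 5.95 p [0.4766 0.227  0.2515] xang 65.9 zaxis [ 5.e-04 -1.e-04 -1.e+00] F [ 0.6 -0.2 -0.7] w 0.0332
[ 0.5887 -0.1085  0.255 ] -> [-0.2605  0.2394 -0.0034] rows 6.0
turn [ 0.03 -0.01 -0.1 ]
```

Request:
{"op": "drive_tool", "data": {
  "motion": "0 0 0 -0.015 0.0138 -0.002 20;0 0 0 -0.026 0.024 -0.002 20;0 0 0 -0.032 0.0294 -0.001 20;0 0 0 -0.032 0.0294 0 20;0 0 0 -0.032 0.0294 0 20;0 0 0 -0.032 0.0294 0 20;0 0 0 -0.032 0.0294 0 20;0 0 0 -0.026 0.024 0 20;0 0 0 -0.015 0.0138 0 20;0 0 0 -0.01 0.009 0 20;0 0 0 0 0 0 20"
}}

```text
clock: 7.32
position: [0.5813, -0.1055, 0.2383]
ee_rot: [-0.009, 0.838, 0.545, -0.009]
contact_force: [-0.4, -0.0, 0.4]
width: 0.0333
```

```bash
python3 go.py "(.5887,-.1085,.255)"
```

```text
t 7.325 p [ 0.5813 -0.1055  0.2383] xang 66.07 zaxis [-0.0256  0.0046 -0.9997] F [-0.4 -0.   0.4] w 0.0333
[ 0.5887 -0.1085  0.255 ] -> [ 0.0001  0.0076 -0.0169] rows 1.0
turn [-1.45  0.36  0.07]
```

Request:
{"op": "drive_tool", "data": {
  "motion": "-1.4 0.4 0 0.0005 0.007 -0.003 20;0 0 0 0 0 0 20;0 0 0 0 0 0 20"
}}

```text
clock: 7.7
position: [0.5877, -0.105, 0.2418]
ee_rot: [-0.001, 0.838, 0.546, 0.001]
contact_force: [0.6, -0.6, 0.6]
width: 0.0333
```

```bash
python3 go.py "(.5887,-.1085,.165)" "(.5887,-.1085,.099)"
```

```text
t 7.7 p [ 0.5877 -0.105   0.2418] xang 66.23 zaxis [ 0.0014  0.0022 -1.    ] F [ 0.6 -0.6  0.6] w 0.0333
[ 0.5887 -0.1085  0.165 ] -> [-0.003   0.0023  0.0768] rows 2.0
[ 0.5887 -0.1085  0.099 ] -> [-0.0002 -0.      0.066 ] rows 2.0
turn [ 0.02 -0.15  0.23]
```

Request:
{"op": "drive_tool", "data": {
  "motion": "0 0 0 -0.003 0.0023 0.015 20;0 0 0 0 0 0.02 20;0 0 0 0 0 0.02 20;0 0 0 0 0 0.015 20;0 0 0 0 0 0 20"
}}

```text
clock: 8.32
position: [0.5877, -0.1079, 0.1669]
ee_rot: [-0.001, 0.837, 0.547, 0.001]
contact_force: [0.8, 0.1, -0.1]
width: 0.033
```

```bash
python3 go.py "(.5887,-.1085,.165)" "(.5887,-.1085,.099)"
```

```text
t 8.325 p [ 0.5877 -0.1079  0.1669] xang 66.32 zaxis [-4.0e-04  2.5e-03 -1.0e+00] F [ 0.8  0.1 -0.1] w 0.033
[ 0.5887 -0.1085  0.165 ] -> [-0.0001  0.0012  0.0019] rows 1.0
[ 0.5887 -0.1085  0.099 ] -> [-0.0001  0.0001  0.066 ] rows 2.0
turn [-0.08 -0.12  0.32]
```

Request:
{"op": "drive_tool", "data": {
  "motion": "0 0 0 0 0.001 0.015 20;0 0 0 0 0 0.018 20;0 0 0 0 0 0.015 20;0 0 0 0 0 0.01 20;0 0 0 0 0 0.004 20;0 0 0 0 0 0 20"
}}

```text
clock: 9.07
position: [0.5904, -0.1088, 0.1026]
ee_rot: [0.0, 0.837, 0.547, 0.002]
contact_force: [-0.6, -0.1, -1.1]
width: 0.033
```

```bash
python3 go.py "(.5887,-.1085,.099)"
```

```text
t 9.075 p [ 0.5904 -0.1088  0.1026] xang 66.32 zaxis [ 0.0033  0.0013 -1.    ] F [-0.6 -0.1 -1.1] w 0.033
[ 0.5887 -0.1085  0.099 ] -> [-0.0004 -0.0017  0.0036] rows 1.0
turn [ 0.14 -0.15  0.32]
```

Request:
{"op": "drive_tool", "data": {
  "motion": "0 0 0 -0.0004 -0.001 0.003 20;0 0 0 0 0 0.001 20;0 0 0 0 0 0 20"
}}

```text
clock: 9.45
position: [0.5901, -0.109, 0.0996]
ee_rot: [0.001, 0.837, 0.547, 0.003]
contact_force: [-0.3, 0.4, -0.4]
width: 0.0335
```

```bash
python3 go.py "(.5887,-.1085,.099)"
```

```text
t 9.45 p [ 0.5901 -0.109   0.0996] xang 66.32 zaxis [ 5.7e-03  6.0e-04 -1.0e+00] F [-0.3  0.4 -0.4] w 0.0335
[ 0.5887 -0.1085  0.099 ] -> [-0.0001 -0.0015  0.0006] rows 1.0
turn [ 0.29 -0.16  0.32]
```

Nearly seated. I'll release, then rise.

Request:
{"op": "drive_tool", "data": {
  "motion": "0 0 0 0 -0.001 0.001 20;0 0 0 0 0 0 50;0 0 0 0 0 0 80;0 0 0 0 0 0 100;0 0 0 0 0 0 100"
}}

```text
clock: 10.07
position: [0.5895, -0.1087, 0.0992]
ee_rot: [0.002, 0.837, 0.547, 0.003]
contact_force: [-1.1, 0.1, 0.1]
width: 0.0853
```

Request:
{"op": "drive_tool", "data": {
  "motion": "0 0 0 0 0 -0.02 100;0 0 0 0 0 -0.04 100;0 0 0 0 0 -0.04 100;0 0 0 0 0 -0.03 100;0 0 0 0 0 0 100"
}}

```text
clock: 10.7
position: [0.5883, -0.1086, 0.232]
ee_rot: [0.001, 0.837, 0.547, 0.002]
contact_force: [-0.7, 0.4, -1.0]
width: 0.0855
```

```bash
python3 wr.py w3; python3 go.py "(.521,.108,.23)"
```

```text
blue [612. 245.] [ 0.7953 -0.2314  0.1678] [ 0.7994 -0.234 ] 0.0192 0.1692
blue [563. 305.] [ 0.7644 -0.297   0.1413] [ 0.7155 -0.2225] 0.1108 0.1393
orange [316. 263.] [ 0.5642 -0.1658  0.1279] [ 0.5635 -0.1668] 0.017 0.1291
orange [317. 320.] [ 0.5393 -0.2241  0.1279] [ 0.5391 -0.2257] 0.0171 0.1291
green [316. 200.] [ 0.5891 -0.1084  0.1281] [ 0.5888 -0.1089] 0.0167 0.1292
t 10.75 p [ 0.5873 -0.1083  0.2304] xang 66.32 zaxis [ 0.0019  0.0018 -1.    ] F [-0.3 -1.3 -0.7] w 0.0856
[0.521 0.108 0.23 ] -> [ 0.1715 -0.1476  0.0006] rows 4.0
turn [ 0.06 -0.14  0.32]
```

View pics/w3.png

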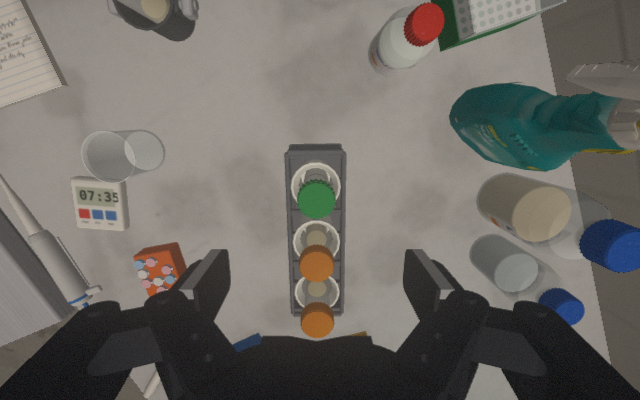

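The green tube at (316,200) is seated, its top at 0.128 matching the oranges at (316,263) and (317,320). The next tube is blue P2 (0.521,0.108).

Request:
{"op": "drive_tool", "data": {
  "motion": "0 0 0.3 0.015 -0.013 -0.002 100;0 0 0 0.03 -0.0258 -0.001 100;0 0 0 0.04 -0.0344 0 100;0 0 0 0.04 -0.0344 0 100;0 0 0 0.025 -0.0215 0 100;0 0 0 0.014 -0.012 0 100;0 0 0 0.006 -0.005 0 100;0 0 0 0 0 0 100"
}}

```text
clock: 11.75
position: [0.5098, 0.1199, 0.2226]
ee_rot: [-0.009, 0.839, 0.545, -0.008]
contact_force: [0.5, -1.0, -0.1]
width: 0.0855
```

```bash
python3 go.py "(.521,.108,.19)"  "(.521,.108,.112)"
```

```text
t 11.75 p [0.5098 0.1199 0.2226] xang 66.02 zaxis [-0.0229  0.0074 -0.9997] F [ 0.5 -1.  -0.1] w 0.0855
[0.521 0.108 0.19 ] -> [-0.0062  0.0158  0.0323] rows 1.0
[0.521 0.108 0.112] -> [0.0002 0.0019 0.078 ] rows 2.0
turn [-1.37  0.15  0.02]
```

Request:
{"op": "drive_tool", "data": {
  "motion": "-1.3 0.1 0 -0.006 0.0155 0.01 100;0 0 0 0 0 0.02 100;0 0 0 0 0 0 100;0 0 0 0 0 0 100"
}}

```text
clock: 12.25
position: [0.5222, 0.1054, 0.1912]
ee_rot: [0.0, 0.839, 0.544, -0.001]
contact_force: [0.2, -0.3, -0.1]
width: 0.0853
```

```bash
python3 go.py "(.521,.108,.112)"
```

```text
t 12.25 p [0.5222 0.1054 0.1912] xang 65.85 zaxis [-0.0014 -0.002  -1.    ] F [ 0.2 -0.3 -0.1] w 0.0853
[0.521 0.108 0.112] -> [ 0.0021 -0.0021  0.0791] rows 2.0
turn [-0.03  0.14 -0.15]
```

Request:
{"op": "drive_tool", "data": {
  "motion": "0 0 0 0.002 -0.002 0.015 100;0 0 0 0 0 0.02 100;0 0 0 0 0 0.02 100;0 0 0 0 0 0.015 100;0 0 0 0 0 0.006 100;0 0 0 0 0 0 100"
}}

```text
clock: 13.0
position: [0.5217, 0.1084, 0.1124]
ee_rot: [0.001, 0.84, 0.543, 0.0]
contact_force: [-0.1, -0.9, 0.7]
width: 0.0855
```

```bash
python3 go.py "(.521,.108,.112)"
```

```text
t 13.0 p [0.5217 0.1084 0.1124] xang 65.82 zaxis [ 0.0013 -0.0015 -1.    ] F [-0.1 -0.9  0.7] w 0.0855
[0.521 0.108 0.112] -> [-0.0006 -0.0005  0.0004] rows 1.0
turn [ 0.1   0.05 -0.18]
```

Request:
{"op": "drive_tool", "data": {
  "motion": "0 0 0 0 0 0 60;0 0 0 0 0 0 40;0 0 0 0 0 0 20;0 0 0 0 0 0 20;0 0 0 0 0 0 20"
}}

```text
clock: 13.62
position: [0.523, 0.1085, 0.1143]
ee_rot: [0.002, 0.84, 0.543, 0.002]
contact_force: [0.0, -0.1, -0.5]
width: 0.0332
```

Request:
{"op": "drive_tool", "data": {
  "motion": "0 0 0 0 0 -0.015 20;0 0 0 0 0 -0.02 20;0 0 0 0 0 -0.02 20;0 0 0 0 0 -0.025 20;0 0 0 0 0 -0.03 20;0 0 0 0 0 -0.025 20;0 0 0 0 0 0 20"
}}

```text
clock: 14.5
position: [0.5228, 0.1087, 0.2591]
ee_rot: [0.003, 0.84, 0.543, 0.004]
contact_force: [0.8, 0.1, -0.9]
width: 0.033
```

```bash
python3 go.py "(.4773,.2271,.25)"
```

```text
t 14.5 p [0.5228 0.1087 0.2591] xang 65.82 zaxis [ 1.010e-02 -8.000e-04 -9.999e-01] F [ 0.8  0.1 -0.9] w 0.033
[0.4773 0.2271 0.25  ] -> [ 0.0893 -0.0901  0.0085] rows 3.0
turn [ 0.55 -0.19 -0.18]
```

Request:
{"op": "drive_tool", "data": {
  "motion": "0.5 -0.2 0 0.01 -0.01 0 20;0 0 0 0.02 -0.02 0 20;0 0 0 0.024 -0.024 0 20;0 0 0 0.02 -0.02 0 20;0 0 0 0.01 -0.01 0 20;0 0 0 0.004 -0.004 0 20;0 0 0 0 0 0 20"
}}

```text
clock: 15.38
position: [0.4724, 0.2302, 0.2523]
ee_rot: [-0.003, 0.84, 0.543, -0.007]
contact_force: [-0.5, -0.8, 0.0]
width: 0.0326
```

```bash
python3 go.py "(.4773,.2271,.18)" "(.4773,.2271,.1143)"
```

```text
t 15.375 p [0.4724 0.2302 0.2523] xang 65.79 zaxis [-0.0139 -0.0027 -0.9999] F [-0.5 -0.8  0. ] w 0.0326
[0.4773 0.2271 0.18  ] -> [-0.0003  0.0066  0.0723] rows 2.0
[0.4773 0.2271 0.1143] -> [0.0005 0.0008 0.0657] rows 2.0
turn [-0.66  0.47 -0.21]
```

Request:
{"op": "drive_tool", "data": {
  "motion": "-0.6 0.4 0 0 0.006 0.01 20;0 0 0 0 0 0.02 20;0 0 0 0 0 0.02 20;0 0 0 0 0 0.012 20;0 0 0 0 0 0 20;0 0 0 0 0 0 20"
}}

```text
clock: 16.12
position: [0.4807, 0.2231, 0.1869]
ee_rot: [0.002, 0.841, 0.541, 0.0]
contact_force: [-0.1, 0.7, 0.0]
width: 0.0333
```

```bash
python3 go.py "(.4773,.2271,.18)" "(.4773,.2271,.1143)"
```

```text
t 16.125 p [0.4807 0.2231 0.1869] xang 65.48 zaxis [ 0.0018 -0.0026 -1.    ] F [-0.1  0.7  0. ] w 0.0333
[0.4773 0.2271 0.18  ] -> [ 0.0022 -0.0048  0.0069] rows 1.0
[0.4773 0.2271 0.1143] -> [ 0.0001 -0.0002  0.0657] rows 2.0
turn [ 0.16  0.09 -0.52]
```

Request:
{"op": "drive_tool", "data": {
  "motion": "0 0 -0.5 0.002 -0.0048 0.003 20;0 0 0 0 0 0 20;0 0 0 0 0 0 20"
}}

```text
clock: 16.5
position: [0.4778, 0.2276, 0.1852]
ee_rot: [0.002, 0.839, 0.545, 0.002]
contact_force: [-0.4, 0.5, -0.2]
width: 0.0334
```

```bash
python3 go.py "(.4773,.2271,.1143)"
```

```text
t 16.5 p [0.4778 0.2276 0.1852] xang 66.02 zaxis [ 0.0048 -0.0015 -1.    ] F [-0.4  0.5 -0.2] w 0.0334
[0.4773 0.2271 0.1143] -> [-0.0007 -0.0007  0.0709] rows 2.0
turn [ 0.29 -0.03  0.02]
```

Request:
{"op": "drive_tool", "data": {
  "motion": "0 0 0 -0.0006 -0.0006 0.012 20;0 0 0 0 0 0.018 20;0 0 0 0 0 0.018 20;0 0 0 0 0 0.012 20;0 0 0 0 0 0.005 20;0 0 0 0 0 0.001 20;0 0 0 0 0 0 20"
}}

```text
clock: 17.38
position: [0.4774, 0.2273, 0.1158]
ee_rot: [0.002, 0.838, 0.545, 0.002]
contact_force: [-1.3, -0.0, -0.9]
width: 0.0332
```

```bash
python3 go.py "(.4773,.2271,.1143)"
```

```text
t 17.375 p [0.4774 0.2273 0.1158] xang 66.05 zaxis [ 0.0056 -0.0014 -1.    ] F [-1.3 -0.  -0.9] w 0.0332
[0.4773 0.2271 0.1143] -> [-0.0002 -0.      0.0015] rows 1.0
turn [ 0.33 -0.06  0.05]
```

Request:
{"op": "drive_tool", "data": {
  "motion": "0 0 0 0 0 0.0015 20;0 0 0 0 0 0.0005 20;0 0 0 0 0 0 50;0 0 0 0 0 0 80;0 0 0 0 0 0 100;0 0 0 0 0 -0.015 100;0 0 0 0 0 -0.035 100;0 0 0 0 0 -0.04 100;0 0 0 0 0 -0.03 100;0 0 0 0 0 0 100"
}}

```text
clock: 18.62
position: [0.4779, 0.2279, 0.2428]
ee_rot: [0.003, 0.838, 0.545, 0.005]
contact_force: [0.5, 0.4, 0.1]
width: 0.0852
```

```bash
python3 wr.py w4; python3 go.py "(.5638,-.1673,.23)"
```

```text
blue [314. 203.] [0.4773 0.2277 0.1421] [0.477  0.2271] 0.0168 0.1432
blue [514. 203.] [0.6392 0.1533 0.1421] [0.64   0.1525] 0.0172 0.1434
green [428.  95.] [0.5963 0.2715 0.142 ] [0.5963 0.2712] 0.017 0.1433
green [510. 397.] [ 0.5897 -0.0922  0.119 ] [ 0.5882 -0.0924] 0.0073 0.1223
t 18.675 p [0.477  0.2276 0.2413] xang 66.06 zaxis [ 9.2e-03 -3.0e-04 -1.0e+00] F [-0.2 -0.4 -0.1] w 0.0852
[ 0.5638 -0.1673  0.23  ] -> [-0.3257  0.2395  0.0122] rows 7.0
turn [ 0.49 -0.2   0.05]
```

The blue tube is seated; its top is 0.142, the same as the others. Orange S1 goes into P2 next.

Request:
{"op": "drive_tool", "data": {
  "motion": "0.4 -0.2 0 -0.02 0.0147 -0.002 100;0 0 0 -0.035 0.0257 -0.002 100;0 0 0 -0.048 0.0353 0 100;0 0 0 -0.048 0.0353 0 100;0 0 0 -0.048 0.0353 0 100;0 0 0 -0.048 0.0353 0 100;0 0 0 -0.035 0.0257 0 100;0 0 0 -0.02 0.0147 0 100;0 0 0 -0.01 0.008 0 100;0 0 0 0 0 0 100;0 0 0 0 0 0 100"
}}

```text
clock: 20.05
position: [0.5559, -0.1593, 0.2303]
ee_rot: [-0.009, 0.837, 0.546, -0.008]
contact_force: [-0.1, -0.3, -0.0]
width: 0.0858
```

```bash
python3 go.py "(.5638,-.1673,.18)"
```

```text
t 20.05 p [ 0.5559 -0.1593  0.2303] xang 66.24 zaxis [-0.0232  0.0069 -0.9997] F [-0.1 -0.3 -0. ] w 0.0858
[ 0.5638 -0.1673  0.18  ] -> [-0.004   0.0116  0.0501] rows 1.0
turn [-1.38  0.18  0.23]
```

Request:
{"op": "drive_tool", "data": {
  "motion": "-1.3 0.2 0.2 -0.004 0.0115 0.015 100;0 0 0 0 0 0.02 100;0 0 0 0 0 0.012 100;0 0 0 0 0 0 100;0 0 0 0 0 0 100"
}}

```text
clock: 20.68
position: [0.5648, -0.1621, 0.1836]
ee_rot: [-0.0, 0.837, 0.548, 0.001]
contact_force: [-0.9, 0.2, 0.1]
width: 0.0856
```

```bash
python3 go.py "(.5638,-.1673,.1)"
```

```text
t 20.675 p [ 0.5648 -0.1621  0.1836] xang 66.4 zaxis [ 0.0017  0.0016 -1.    ] F [-0.9  0.2  0.1] w 0.0856
[ 0.5638 -0.1673  0.1   ] -> [-0.0054  0.0011  0.0836] rows 2.0
turn [ 0.05 -0.13  0.4 ]
```

Request:
{"op": "drive_tool", "data": {
  "motion": "0 0 0.3 -0.005 0.001 0.012 100;0 0 0 0 0 0.02 100;0 0 0 0 0 0.02 100;0 0 0 0 0 0.018 100;0 0 0 0 0 0.008 100;0 0 0 0 0 0.001 100;0 0 0 0 0 0 100"
}}

```text
clock: 21.55
position: [0.5654, -0.1697, 0.1032]
ee_rot: [0.002, 0.839, 0.545, 0.002]
contact_force: [0.2, -0.2, 0.7]
width: 0.0851
```

```bash
python3 go.py "(.5638,-.1673,.1)"
```

```text
t 21.55 p [ 0.5654 -0.1697  0.1032] xang 66.0 zaxis [ 0.0067 -0.0015 -1.    ] F [ 0.2 -0.2  0.7] w 0.0851
[ 0.5638 -0.1673  0.1   ] -> [ 0.0015 -0.0024  0.0032] rows 1.0
turn [ 0.39 -0.08  0.  ]
```

Request:
{"op": "drive_tool", "data": {
  "motion": "0.3 0 0 0.0015 -0.0024 0.003 100;0 0 0 0 0 0 60;0 0 0 0 0 0 40;0 0 0 0 0 0 20;0 0 0 0 0 0 20;0 0 0 0 0 0 20"
}}

```text
clock: 22.3
position: [0.5647, -0.1675, 0.1019]
ee_rot: [0.002, 0.839, 0.545, 0.002]
contact_force: [-0.5, 1.3, -0.4]
width: 0.0331
```

```bash
python3 go.py "(.5638,-.1673,.1)"
```

```text
t 22.3 p [ 0.5647 -0.1675  0.1019] xang 66.02 zaxis [ 4.9e-03 -7.0e-04 -1.0e+00] F [-0.5  1.3 -0.4] w 0.0331
[ 0.5638 -0.1673  0.1   ] -> [-0.0002 -0.0009  0.0019] rows 1.0
turn [ 0.27 -0.08  0.02]
```

Request:
{"op": "drive_tool", "data": {
  "motion": "0 0 0 0 0 -0.015 20;0 0 0 0 0 -0.02 20;0 0 0 0 0 -0.02 20;0 0 0 0 0 -0.025 20;0 0 0 0 0 -0.03 20;0 0 0 0 0 -0.03 20;0 0 0 0 0 -0.015 20;0 0 0 0 0 0 20"
}}

```text
clock: 23.3
position: [0.564, -0.1675, 0.2671]
ee_rot: [0.003, 0.839, 0.545, 0.003]
contact_force: [0.6, -0.4, -1.3]
width: 0.0328
```

```bash
python3 go.py "(.5207,.1075,.25)"
```

```text
t 23.3 p [ 0.564  -0.1675  0.2671] xang 66.01 zaxis [ 0.0082 -0.0021 -1.    ] F [ 0.6 -0.4 -1.3] w 0.0328
[0.5207 0.1075 0.25  ] -> [ 0.2336 -0.1515  0.0162] rows 5.0
turn [ 0.48 -0.08  0.01]
```

Request:
{"op": "drive_tool", "data": {
  "motion": "0.4 0 0 0.015 -0.01 0 20;0 0 0 0.028 -0.018 0 20;0 0 0 0.035 -0.0227 0 20;0 0 0 0.035 -0.0227 0 20;0 0 0 0.035 -0.0227 0 20;0 0 0 0.03 -0.0195 0 20;0 0 0 0.02 -0.013 0 20;0 0 0 0.012 -0.008 0 20;0 0 0 0.005 -0.003 0 20;0 0 0 0 0 0 20;0 0 0 0 0 0 20"
}}

```text
clock: 24.68
position: [0.5127, 0.101, 0.2556]
ee_rot: [-0.011, 0.838, 0.545, -0.009]
contact_force: [-0.9, -0.6, -0.2]
width: 0.0332
```

```bash
python3 go.py "(.5207,.1075,.19)"
```

```text
t 24.675 p [0.5127 0.101  0.2556] xang 66.06 zaxis [-0.0263  0.0082 -0.9996] F [-0.9 -0.6 -0.2] w 0.0332
[0.5207 0.1075 0.19  ] -> [0.0093 0.0065 0.0654] rows 2.0
turn [-1.57  0.18  0.06]
```

Request:
{"op": "drive_tool", "data": {
  "motion": "-1.5 0.2 0 0.009 0.0065 0.01 20;0 0 0 0 0 0.018 20;0 0 0 0 0 0.018 20;0 0 0 0 0 0.01 20;0 0 0 0 0 0 20;0 0 0 0 0 0 20"
}}

```text
clock: 25.42
position: [0.5248, 0.1024, 0.1991]
ee_rot: [0.001, 0.84, 0.542, 0.001]
contact_force: [1.0, 0.0, -0.2]
width: 0.0332
```

```bash
python3 go.py "(.5207,.1075,.19)"
```

```text
t 25.425 p [0.5248 0.1024 0.1991] xang 65.67 zaxis [ 3.2e-03 -9.0e-04 -1.0e+00] F [ 1.   0.  -0.2] w 0.0332
[0.5207 0.1075 0.19  ] -> [ 0.0029 -0.0059  0.0091] rows 1.0
turn [ 0.19 -0.03 -0.33]
```

Request:
{"op": "drive_tool", "data": {
  "motion": "0 0 -0.3 0.003 -0.006 0.006 20;0 0 0 0 0 0.002 20;0 0 0 0 0 0 20"
}}

```text
clock: 25.8
position: [0.521, 0.1081, 0.1918]
ee_rot: [0.002, 0.839, 0.545, 0.002]
contact_force: [-0.7, -0.6, 0.8]
width: 0.0333
```

```bash
python3 go.py "(.5207,.1075,.116)"
```

```text
t 25.8 p [0.521  0.1081 0.1918] xang 66.0 zaxis [ 5.5e-03 -6.0e-04 -1.0e+00] F [-0.7 -0.6  0.8] w 0.0333
[0.5207 0.1075 0.116 ] -> [-0.0008 -0.0004  0.0758] rows 2.0
turn [ 0.3 -0.1 -0. ]
```

Request:
{"op": "drive_tool", "data": {
  "motion": "0 0 0 -0.0008 -0.0004 0.013 20;0 0 0 0 0 0.018 20;0 0 0 0 0 0.018 20;0 0 0 0 0 0.015 20;0 0 0 0 0 0.007 20;0 0 0 0 0 0.002 20;0 0 0 0 0 0 20"
}}

```text
clock: 26.68
position: [0.5211, 0.1077, 0.1162]
ee_rot: [0.002, 0.839, 0.545, 0.003]
contact_force: [-0.9, -0.3, -1.6]
width: 0.0331
```

```bash
python3 go.py "(.5207,.1075,.116)"
```

```text
t 26.675 p [0.5211 0.1077 0.1162] xang 66.0 zaxis [ 0.0075  0.     -1.    ] F [-0.9 -0.3 -1.6] w 0.0331
[0.5207 0.1075 0.116 ] -> [-0.0003 -0.0002  0.0002] rows 1.0
turn [ 0.39 -0.18 -0.  ]
```

Request:
{"op": "drive_tool", "data": {
  "motion": "0.2 -0.1 0 0 0 0.0005 20;0 0 0 0 0 0 20;0 0 0 0 0 0 50;0 0 0 0 0 0 80;0 0 0 0 0 0 100;0 0 0 0 0 -0.015 100;0 0 0 0 0 -0.035 100;0 0 0 0 0 -0.035 100;0 0 0 0 0 -0.02 100;0 0 0 0 0 0 100"
}}

```text
clock: 27.92
position: [0.5216, 0.1076, 0.2276]
ee_rot: [0.002, 0.839, 0.545, 0.003]
contact_force: [0.4, -0.3, -0.2]
width: 0.0858
```

```bash
python3 wr.py w5; python3 go.py "(.5965,.271,.22)"
```

```text
blue [194.  89.] [0.4775 0.2264 0.1417] [0.4772 0.2266] 0.0166 0.1429
blue [435.  93.] [0.6395 0.1519 0.1419] [0.6403 0.1516] 0.0168 0.1432
orange [314. 205.] [0.5212 0.1084 0.142 ] [0.5206 0.1076] 0.0171 0.1432
t 27.975 p [0.521  0.1077 0.2266] xang 66.0 zaxis [ 5.5e-03 -3.0e-04 -1.0e+00] F [ 0.2 -0.4 -0.2] w 0.0855
[0.5965 0.271  0.22  ] -> [0.1799 0.0025 0.007 ] rows 4.0
turn [ 0.3  -0.11  0.  ]
```

The orange tube is seated at P2, its top at 0.142. The second balance tube is next.

Request:
{"op": "drive_tool", "data": {
  "motion": "0.3 0 0 0.015 0 0 100;0 0 0 0.03 0 0 100;0 0 0 0.036 0 0 100;0 0 0 0.036 0 0 100;0 0 0 0.03 0.001 0 100;0 0 0 0.018 0.001 0 100;0 0 0 0.009 0 0 100;0 0 0 0 0 0 100;0 0 0 0 0 0 100"
}}

```text
clock: 29.1
position: [0.593, 0.2735, 0.217]
ee_rot: [-0.004, 0.839, 0.544, -0.007]
contact_force: [-0.0, -0.1, 0.5]
width: 0.0856
```

```bash
python3 go.py "(.5965,.271,.19)"
```

```text
t 29.1 p [0.593  0.2735 0.217 ] xang 65.94 zaxis [-0.0157 -0.001  -0.9999] F [-0.  -0.1  0.5] w 0.0856
[0.5965 0.271  0.19  ] -> [-0.0007  0.0046  0.0269] rows 1.0
turn [-0.8   0.42 -0.06]
```

Request:
{"op": "drive_tool", "data": {
  "motion": "-0.8 0.4 0 -0.0007 0.0045 0.012 100;0 0 0 0 0 0.015 100;0 0 0 0 0 0 100;0 0 0 0 0 0 100"
}}

```text
clock: 29.6
position: [0.5962, 0.2683, 0.1903]
ee_rot: [0.0, 0.84, 0.543, 0.0]
contact_force: [-0.3, 0.9, -0.0]
width: 0.0856
```

```bash
python3 go.py "(.5965,.271,.114)"
```

```text
t 29.6 p [0.5962 0.2683 0.1903] xang 65.77 zaxis [ 7.e-04 -7.e-04 -1.e+00] F [-0.3  0.9 -0. ] w 0.0856
[0.5965 0.271  0.114 ] -> [ 0.0026 -0.0008  0.0763] rows 2.0
turn [ 0.05  0.02 -0.23]
```

Request:
{"op": "drive_tool", "data": {
  "motion": "0 0 -0.2 0.0025 -0.0008 0.014 100;0 0 0 0 0 0.02 100;0 0 0 0 0 0.02 100;0 0 0 0 0 0.014 100;0 0 0 0 0 0.006 100;0 0 0 0 0 0.001 100;0 0 0 0 0 0 100"
}}

```text
clock: 30.48
position: [0.5976, 0.2723, 0.1124]
ee_rot: [0.001, 0.839, 0.545, 0.002]
contact_force: [0.1, -0.0, 0.7]
width: 0.0853
```

```bash
python3 go.py "(.5965,.271,.114)"
```

```text
t 30.475 p [0.5976 0.2723 0.1124] xang 66.02 zaxis [ 3.3e-03  7.0e-04 -1.0e+00] F [ 0.1 -0.   0.7] w 0.0853
[0.5965 0.271  0.114 ] -> [-0.0016 -0.0005 -0.0016] rows 1.0
turn [ 0.16 -0.12  0.02]
```

Request:
{"op": "drive_tool", "data": {
  "motion": "0 0 0 -0.0015 -0.0005 -0.001 100;0 0 0 0 0 0 60;0 0 0 0 0 0 40;0 0 0 0 0 0 20;0 0 0 0 0 0 20;0 0 0 0 0 0 20"
}}

```text
clock: 31.22
position: [0.5975, 0.2713, 0.1156]
ee_rot: [0.001, 0.839, 0.545, 0.003]
contact_force: [0.7, -0.7, 0.5]
width: 0.0328
```

```bash
python3 go.py "(.5965,.271,.114)"
```

```text
t 31.225 p [0.5975 0.2713 0.1156] xang 66.02 zaxis [ 0.0069  0.002  -1.    ] F [ 0.7 -0.7  0.5] w 0.0328
[0.5965 0.271  0.114 ] -> [-0.0007 -0.0008  0.0016] rows 1.0
turn [ 0.32 -0.27  0.02]
```

Request:
{"op": "drive_tool", "data": {
  "motion": "0 0 0 0 0 -0.015 20;0 0 0 0 0 -0.02 20;0 0 0 0 0 -0.02 20;0 0 0 0 0 -0.025 20;0 0 0 0 0 -0.03 20;0 0 0 0 0 -0.03 20;0 0 0 0 0 0 20"
}}

```text
clock: 32.1
position: [0.5968, 0.2712, 0.2652]
ee_rot: [0.001, 0.839, 0.545, 0.005]
contact_force: [0.8, 0.3, -0.6]
width: 0.0333
```

```bash
python3 go.py "(.5638,-.1675,.25)"
```

```text
t 32.1 p [0.5968 0.2712 0.2652] xang 66.02 zaxis [ 0.0103  0.0031 -0.9999] F [ 0.8  0.3 -0.6] w 0.0333
[ 0.5638 -0.1675  0.25  ] -> [-0.4144  0.148   0.0135] rows 8.0
turn [ 0.47 -0.4   0.02]
```

Request:
{"op": "drive_tool", "data": {
  "motion": "0.4 -0.4 0 -0.015 0.0054 0 20;0 0 0 -0.03 0.0107 -0.001 20;0 0 0 -0.045 0.016 -0.001 20;0 0 0 -0.045 0.016 0 20;0 0 0 -0.045 0.016 0 20;0 0 0 -0.045 0.016 0 20;0 0 0 -0.045 0.016 0 20;0 0 0 -0.045 0.016 0 20;0 0 0 -0.04 0.0143 0 20;0 0 0 -0.025 0.009 0 20;0 0 0 -0.012 0.004 0 20;0 0 0 0 0 0 20"
}}

```text
clock: 33.6
position: [0.5515, -0.1653, 0.2528]
ee_rot: [-0.008, 0.839, 0.543, -0.015]
contact_force: [-0.1, 0.6, 0.6]
width: 0.0329
```

```bash
python3 go.py "(.5638,-.1675,.21)"
```

```text
t 33.6 p [ 0.5515 -0.1653  0.2528] xang 65.84 zaxis [-0.033  -0.0027 -0.9995] F [-0.1  0.6  0.6] w 0.0329
[ 0.5638 -0.1675  0.21  ] -> [0.0037 0.0134 0.0424] rows 1.0
turn [-1.66  0.91 -0.18]
```

Request:
{"op": "drive_tool", "data": {
  "motion": "-1.6 0.9 -0.2 0.0035 0.0134 0.01 20;0 0 0 0 0 0.015 20;0 0 0 0 0 0.012 20;0 0 0 0 0 0 20;0 0 0 0 0 0 20"
}}

```text
clock: 34.22
position: [0.5636, -0.163, 0.2125]
ee_rot: [-0.003, 0.837, 0.547, -0.001]
contact_force: [-0.2, 0.5, -0.8]
width: 0.0328
```

```bash
python3 go.py "(.5638,-.1675,.18)"
```

```text
t 34.225 p [ 0.5636 -0.163   0.2125] xang 66.26 zaxis [-0.0047  0.0038 -1.    ] F [-0.2  0.5 -0.8] w 0.0328
[ 0.5638 -0.1675  0.18  ] -> [-0.0041  0.0022  0.0325] rows 1.0
turn [-0.33 -0.09  0.26]
```

Request:
{"op": "drive_tool", "data": {
  "motion": "-0.3 0 0.2 -0.004 0.002 0.012 20;0 0 0 0 0 0.015 20;0 0 0 0 0 0.006 20;0 0 0 0 0 0 20;0 0 0 0 0 0 20"
}}

```text
clock: 34.85
position: [0.5638, -0.1678, 0.1774]
ee_rot: [-0.0, 0.839, 0.545, 0.001]
contact_force: [0.1, 0.3, -0.9]
width: 0.0332
```

```bash
python3 go.py "(.5638,-.1675,.18)" "(.5638,-.1675,.1016)"
```

```text
t 34.85 p [ 0.5638 -0.1678  0.1774] xang 66.03 zaxis [ 7.0e-04  1.3e-03 -1.0e+00] F [ 0.1  0.3 -0.9] w 0.0332
[ 0.5638 -0.1675  0.18  ] -> [ 0.0003 -0.0002 -0.0026] rows 1.0
[ 0.5638 -0.1675  0.1016] -> [-0.0001 -0.      0.0784] rows 2.0
turn [ 0.01 -0.09  0.03]
```

Request:
{"op": "drive_tool", "data": {
  "motion": "0 0 0 0.0003 0 0.013 20;0 0 0 0 0 0.018 20;0 0 0 0 0 0.018 20;0 0 0 0 0 0.014 20;0 0 0 0 0 0.007 20;0 0 0 0 0 0.002 20;0 0 0 0 0 0 20"
}}

```text
clock: 35.72
position: [0.565, -0.1677, 0.1023]
ee_rot: [0.001, 0.838, 0.545, 0.001]
contact_force: [0.6, 1.0, 0.3]
width: 0.0333
```

```bash
python3 go.py "(.5638,-.1675,.1016)"
```

```text
t 35.725 p [ 0.565  -0.1677  0.1023] xang 66.04 zaxis [ 3.2e-03  3.0e-04 -1.0e+00] F [0.6 1.  0.3] w 0.0333
[ 0.5638 -0.1675  0.1016] -> [-0.0003 -0.0012  0.0007] rows 1.0
turn [ 0.16 -0.09  0.04]
```

Request:
{"op": "drive_tool", "data": {
  "motion": "0 0 0 0 -0.001 0.001 20;0 0 0 0 0 0 20;0 0 0 0 0 0 50;0 0 0 0 0 0 80;0 0 0 0 0 0 100;0 0 0 0 0 -0.015 100;0 0 0 0 0 -0.03 100;0 0 0 0 0 -0.03 100;0 0 0 0 0 0 100"
}}

```text
clock: 36.85
position: [0.5653, -0.1679, 0.183]
ee_rot: [0.003, 0.838, 0.545, 0.003]
contact_force: [1.0, 0.5, -0.1]
width: 0.0852
```

```bash
python3 wr.py w6; python3 go.py "(.5389,-.2259,.19)"
```

```text
blue [620. 272.] [ 0.7579 -0.3006  0.1374] [ 0.7641 -0.3037] 0.0157 0.139
orange [314. 292.] [ 0.5392 -0.2243  0.1279] [ 0.5385 -0.2255] 0.0171 0.1291
green [311. 127.] [ 0.589  -0.1083  0.128 ] [ 0.5889 -0.1084] 0.017 0.1291
green [313. 219.] [ 0.5644 -0.1672  0.1281] [ 0.5643 -0.1677] 0.0171 0.1291
t 36.9 p [ 0.5643 -0.1675  0.1815] xang 66.04 zaxis [ 5.9e-03 -8.0e-04 -1.0e+00] F [-0.5  0.3 -0.5] w 0.0852
[ 0.5389 -0.2259  0.19  ] -> [-0.0637  0.0005 -0.0086] rows 2.0
turn [ 0.33 -0.09  0.04]
```

Both balance tubes are seated in the rack. The last move is orange S2 to bucket B.

Request:
{"op": "drive_tool", "data": {
  "motion": "0.3 0 0 -0.01 0 -0.005 100;0 0 0 -0.018 0 0 100;0 0 0 -0.018 0 0 100;0 0 0 -0.012 0 0 100;0 0 0 -0.004 0 0 100;0 0 0 0 0 0 100;0 0 0 0 0 0 100"
}}

```text
clock: 37.78
position: [0.5347, -0.2285, 0.183]
ee_rot: [-0.003, 0.839, 0.544, -0.001]
contact_force: [-0.3, -0.1, 0.2]
width: 0.0851
```

```bash
python3 go.py "(.5389,-.2259,.1016)"
```

```text
t 37.775 p [ 0.5347 -0.2285  0.183 ] xang 65.93 zaxis [-0.0058  0.0043 -1.    ] F [-0.3 -0.1  0.2] w 0.0851
[ 0.5389 -0.2259  0.1016] -> [0.0039 0.0033 0.0814] rows 2.0
turn [-0.41 -0.09 -0.07]
```

Request:
{"op": "drive_tool", "data": {
  "motion": "-0.4 0 0 0.0039 0.0033 0.012 100;0 0 0 0 0 0.02 100;0 0 0 0 0 0.02 100;0 0 0 0 0 0.016 100;0 0 0 0 0 0.008 100;0 0 0 0 0 0.002 100;0 0 0 0 0 0 100"
}}

```text
clock: 38.65
position: [0.5413, -0.2221, 0.1]
ee_rot: [-0.001, 0.838, 0.546, 0.002]
contact_force: [0.4, 0.2, 0.1]
width: 0.0854
```

```bash
python3 go.py "(.5389,-.2259,.1016)"
```

```text
t 38.65 p [ 0.5413 -0.2221  0.1   ] xang 66.17 zaxis [ 0.002   0.0028 -1.    ] F [0.4 0.2 0.1] w 0.0854
[ 0.5389 -0.2259  0.1016] -> [-0.0045 -0.0007 -0.0016] rows 1.0
turn [ 0.04 -0.19  0.17]
```

Request:
{"op": "drive_tool", "data": {
  "motion": "0 -0.1 0.1 -0.0045 -0.0007 -0.001 100;0 0 0 0 0 0 60;0 0 0 0 0 0 40;0 0 0 0 0 0 20;0 0 0 0 0 0 20;0 0 0 0 0 0 20"
}}

```text
clock: 39.4
position: [0.5397, -0.2269, 0.1031]
ee_rot: [0.002, 0.838, 0.545, 0.002]
contact_force: [1.4, -0.1, -0.6]
width: 0.0329
```

```bash
python3 go.py "(.5389,-.2259,.1016)"
```

```text
t 39.4 p [ 0.5397 -0.2269  0.1031] xang 66.05 zaxis [ 4.6e-03 -9.0e-04 -1.0e+00] F [ 1.4 -0.1 -0.6] w 0.0329
[ 0.5389 -0.2259  0.1016] -> [ 0.0006 -0.0012  0.0015] rows 1.0
turn [ 0.26 -0.06  0.05]
```

Request:
{"op": "drive_tool", "data": {
  "motion": "0 0 0 0 0 -0.015 20;0 0 0 0 0 -0.02 20;0 0 0 0 0 -0.02 20;0 0 0 0 0 -0.025 20;0 0 0 0 0 -0.03 20;0 0 0 0 0 -0.03 20;0 0 0 0 0 -0.018 20;0 0 0 0 0 0 20"
}}

```text
clock: 40.4
position: [0.5394, -0.2268, 0.2723]
ee_rot: [0.004, 0.838, 0.545, 0.003]
contact_force: [-0.8, -0.4, -0.9]
width: 0.0329
```

```bash
python3 go.py "(.5967,.2707,.26)"
```

```text
t 40.4 p [ 0.5394 -0.2268  0.2723] xang 66.07 zaxis [ 0.009  -0.0033 -1.    ] F [-0.8 -0.4 -0.9] w 0.0329
[0.5967 0.2707 0.26  ] -> [ 0.4779 -0.1495  0.0112] rows 9.0
turn [ 0.55 -0.04  0.07]
```

Request:
{"op": "drive_tool", "data": {
  "motion": "0.5 0 0 0.015 -0.0047 0 20;0 0 0 0.03 -0.0094 -0.001 20;0 0 0 0.045 -0.014 0 20;0 0 0 0.045 -0.014 0 20;0 0 0 0.045 -0.014 0 20;0 0 0 0.045 -0.014 0 20;0 0 0 0.045 -0.014 0 20;0 0 0 0.045 -0.014 0 20;0 0 0 0.045 -0.014 0 20;0 0 0 0.035 -0.011 0 20;0 0 0 0.025 -0.008 0 20;0 0 0 0.012 -0.004 0 20"
}}

```text
clock: 41.9
position: [0.5826, 0.2483, 0.2607]
ee_rot: [-0.011, 0.838, 0.546, -0.01]
contact_force: [0.0, -0.1, -0.9]
width: 0.0331
```

Request:
{"op": "drive_tool", "data": {
  "motion": "0 0 0 0 0 0 20;0 0 0 0 0 0 20"
}}

```text
clock: 42.15
position: [0.5815, 0.2483, 0.2594]
ee_rot: [-0.011, 0.837, 0.546, -0.012]
contact_force: [0.2, -1.1, -0.8]
width: 0.0329
```

```bash
python3 go.py "(.5967,.2707,.22)"
```

```text
t 42.15 p [0.5815 0.2483 0.2594] xang 66.27 zaxis [-0.0314  0.0052 -0.9995] F [ 0.2 -1.1 -0.8] w 0.0329
[0.5967 0.2707 0.22  ] -> [0.0269 0.0061 0.039 ] rows 1.0
turn [-1.77  0.46  0.26]
```

Request:
{"op": "drive_tool", "data": {
  "motion": "-1.7 0.5 0.2 0.014 0.003 0.01 20;0 0 0 0.012 0.003 0.015 20;0 0 0 0 0 0.012 20;0 0 0 0 0 0 20;0 0 0 0 0 0 20"
}}

```text
clock: 42.78
position: [0.598, 0.2654, 0.2204]
ee_rot: [0.0, 0.84, 0.543, -0.001]
contact_force: [-0.7, 0.2, -0.5]
width: 0.0329
```

```bash
python3 go.py "(.5967,.2707,.195)"
```

```text
t 42.775 p [0.598  0.2654 0.2204] xang 65.76 zaxis [-0.002  -0.0015 -1.    ] F [-0.7  0.2 -0.5] w 0.0329
[0.5967 0.2707 0.195 ] -> [ 0.0043 -0.0033  0.0254] rows 1.0
turn [-0.07  0.13 -0.24]
```

Request:
{"op": "drive_tool", "data": {
  "motion": "0 0.1 -0.2 0.0043 -0.0033 0.01 20;0 0 0 0 0 0.014 20;0 0 0 0 0 0 20;0 0 0 0 0 0 20"
}}

```text
clock: 43.28
position: [0.5966, 0.2708, 0.1951]
ee_rot: [-0.0, 0.839, 0.544, -0.0]
contact_force: [-0.8, -0.1, 0.1]
width: 0.033
```

```bash
python3 go.py "(.5967,.2707,.1171)"
```

```text
t 43.275 p [0.5966 0.2708 0.1951] xang 65.96 zaxis [-8.e-04  3.e-04 -1.e+00] F [-0.8 -0.1  0.1] w 0.033
[0.5967 0.2707 0.1171] -> [-0.0001  0.0002  0.078 ] rows 2.0
turn [-0.05  0.   -0.04]
```

Request:
{"op": "drive_tool", "data": {
  "motion": "0 0 0 0 0 0.013 20;0 0 0 0 0 0.018 20;0 0 0 0 0 0.018 20;0 0 0 0 0 0.015 20;0 0 0 0 0 0.009 20;0 0 0 0 0 0.003 20;0 0 0 0 0 0 20"
}}

```text
clock: 44.15
position: [0.5978, 0.2717, 0.1176]
ee_rot: [-0.0, 0.839, 0.544, 0.002]
contact_force: [0.2, 0.2, -0.1]
width: 0.0327
```

```bash
python3 go.py "(.5967,.2707,.1171)"
```

```text
t 44.15 p [0.5978 0.2717 0.1176] xang 65.95 zaxis [ 0.0033  0.0026 -1.    ] F [ 0.2  0.2 -0.1] w 0.0327
[0.5967 0.2707 0.1171] -> [-0.0014 -0.0006  0.0005] rows 1.0
turn [ 0.12 -0.21 -0.05]
```

Request:
{"op": "drive_tool", "data": {
  "motion": "0 -0.1 0 -0.0012 -0.0006 0.001 20;0 0 0 0 0 0 20;0 0 0 0 0 0 50;0 0 0 0 0 0 80;0 0 0 0 0 0 100;0 0 0 0 0 -0.015 100;0 0 0 0 0 -0.035 100;0 0 0 0 0 -0.035 100;0 0 0 0 0 -0.035 100;0 0 0 0 0 0 100"
}}

```text
clock: 45.4
position: [0.5975, 0.2709, 0.2447]
ee_rot: [0.001, 0.839, 0.544, 0.004]
contact_force: [0.2, 0.6, 0.2]
width: 0.0855
```

Request:
{"op": "drive_tool", "data": {
  "motion": "0 0 0 -0.02 -0.02 -0.02 100;0 0 0 -0.035 -0.025 -0.02 100;0 0 0 -0.04 -0.025 -0.02 100;0 0 0 -0.04 -0.025 0 100;0 0 0 -0.03 -0.025 0 100;0 0 0 -0.02 -0.01 0 100;0 0 0 0 0 0 100;0 0 0 0 0 0 100"
}}

```text
clock: 46.4
position: [0.3952, 0.1513, 0.3014]
ee_rot: [0.001, 0.839, 0.544, 0.001]
contact_force: [1.0, 0.8, 0.1]
width: 0.0851
```

```bash
python3 wr.py w7; python3 go.py; python3 - <<'E'
from h import *
for n in("top","side"):
    im,d=get_image(n);cv2.imwrite(f"pics/{n}9.png",im[:,:,::-1])
    for o in caps(n,im,d):print(n,*o)
E
```

```text
blue [360.  83.] [0.4762 0.227  0.1419] [0.4765 0.2268] 0.0167 0.1432
blue [542.  86.] [0.639  0.1521 0.142 ] [0.6401 0.1514] 0.0171 0.1435
orange [438. 175.] [0.519  0.1087 0.142 ] [0.5194 0.108 ] 0.0168 0.1434
green [540. 299.] [ 0.5899 -0.0929  0.1351] [0.5338 0.0086] 0.1425 0.13
t 46.45 p [0.3952 0.1513 0.3013] xang 65.96 zaxis [ 2.3e-03  3.0e-04 -1.0e+00] F [0.3 0.3 0. ] w 0.0856
turn [ 0.11 -0.07 -0.04]
top blue [443.  87.] [ 0.7971 -0.2344  0.1669] [ 0.7979 -0.236 ] 0.019 0.1698
top blue [475. 109.] [ 0.7617 -0.3039  0.1369] [ 0.7616 -0.304 ] 0.0146 0.14
top blue [249. 170.] [0.6378 0.1502 0.141 ] [0.6376 0.1498] 0.0165 0.1435
top orange [188. 193.] [0.5939 0.2695 0.141 ] [0.5951 0.2693] 0.0173 0.1439
top orange [100. 197.] [0.579  0.4352 0.1347] [0.5879 0.4561] 0.0348 0.1244
top orange [269. 230.] [0.5175 0.1069 0.1409] [0.5179 0.1067] 0.0167 0.1439
top green [379. 196.] [ 0.5864 -0.1089  0.1272] [ 0.586  -0.1094] 0.0159 0.1303
top green [409. 208.] [ 0.5623 -0.1673  0.1272] [ 0.5631 -0.1674] 0.0156 0.1301
side blue [244.  81.] [ 0.7998 -0.228   0.1646] [ 0.8014 -0.2318] 0.0198 0.1661
side blue [269.  82.] [ 0.7652 -0.298   0.1345] [ 0.766  -0.3009] 0.0157 0.1362
side blue [231. 196.] [0.6396 0.1562 0.1394] [0.6409 0.1535] 0.0179 0.1409
side blue [309. 249.] [0.4765 0.2313 0.1396] [0.4771 0.2294] 0.0169 0.1411
side blue [ 94. 304.] [0.7247 0.3906 0.1179] [0.7366 0.3824] 0.0518 0.1197
side orange [308. 193.] [0.5198 0.112  0.1395] [0.521  0.1094] 0.0185 0.141
side orange [221. 253.] [0.595  0.2752 0.1398] [0.5967 0.2737] 0.0175 0.1413
side green [329. 120.] [ 0.5647 -0.1612  0.1251] [ 0.5659 -0.1633] 0.0181 0.1267
side green [310. 132.] [ 0.5891 -0.1024  0.125 ] [ 0.5893 -0.1042] 0.018 0.1267
side green [128. 363.] [0.6347 0.4462 0.1428] [0.635  0.4457] 0.0037 0.1456
```

View pics/top9.png

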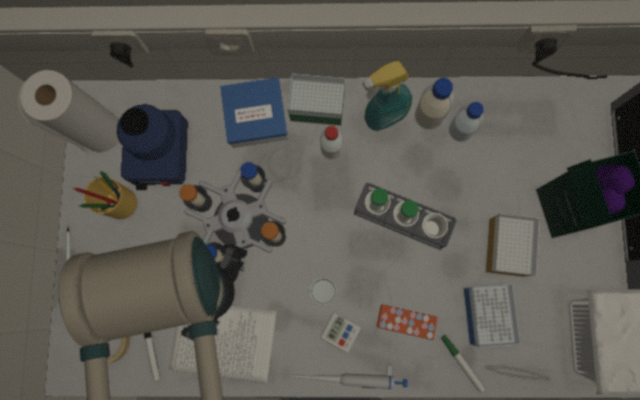

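View pics/side9.png

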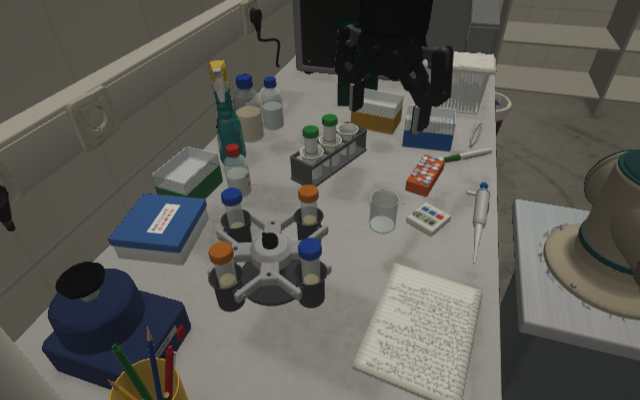

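The side view shows blue caps opposite each other at (231,196) and (309,249), and orange caps opposite each other at (308,193) and (221,253). Both green caps are in the rack at (310,132) and (329,120), and the beaker at (384,210) and bottle at (235,170) are unmoved. The top view agrees, except that one blue cap is behind the arm. Everything is seated and the gripper is clear, so I'm handing in.

```bash
python3 -c "
from rig import *
print(sign_off())"
```

```text
the job is handed in; nothing more can be done
None
```

The rotor is loaded as asked, both balance tubes are in the rack, and I handed the job in at about 46.6 s on the robot's clock.

It took five transfers, each gripping the tube by its cap:
1. One balance tube went into the free rack sleeve.
2. One blue tube moved to the bucket opposite the other blue.
3. The first orange tube went into the bucket that blue had left.
4. The second balance tube went into the rack's middle sleeve.
5. The second orange tube went into the last bucket.

**Last checks:** In the final side view all four rotor caps have their tops at 0.141 m and both rack caps at 0.127 m, which are the fully seated heights. All six stand within about 3–5 mm of the bucket and sleeve centres I had measured. The blues are opposite each other and so are the oranges. The beaker and the red-capped bottle stand where they were, and the gripper is open and clear. The forces reported during the job stayed under about 2 N.

**Disagreements:**
- The top and side cameras differ by up to about 5 mm sideways and 2–3 mm in height. I aimed by the wrist camera, which lies between them.
- In the final top view the arm hides one blue tube; the side and wrist views both show it seated.
- On fast travels the tool drifted by up to about 15 mm and leaned by up to 2 degrees, so carried tubes leaned by that much. I corrected this before each insertion.

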